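# Clamp the band on the dust port's barbed stub

## Task

Slide the large worm-drive band clamp over the leaning barbed stub of the dust port, past the ridges and fully home against the flange, while its screw is still slack. Then turn its black wing screw clockwise until the band is snug on the stub, let go, and leave the other things on the bench where they are.

Things in the scene. Friction and masses are not known exactly. Their poses are not given: they have to be found in the camera images.
- clamp: The large worm-drive band clamp, loose, flat on the bench, about 100 g: steel band 48 mm outside, 43 mm inside diameter, 16 mm tall. Origin: centre of its underside; z: the band's axis. Screw housing on the +y side, 16 mm wide, 23.5 to 47 mm from the axis, 16 mm tall; the screw rises from it towards +x. Can be gripped across its diameter along x (48 mm), clear of the screw.
- wing (a point): The clamp's screw with a black wing: a tab 24 mm wide (its x), 9 mm thick (its y), 22 mm long (its z), turning with the screw. Origin: centre of the tab, at (32.5, 39, 40.5) mm in the clamp's frame. z points out along the screw axis, 45 degrees out of the band's plane: (0.707, 0, 0.707) in the clamp's frame. Below the tab an 8 mm shaft, about 25 mm of it bare.
- screw (a joint): Turn of the screw, rad; grows clockwise as seen looking at the wing's free end. Starts 0 to 0.3 (slack). Each rad moves both shoes 2 mm inwards; on the stub they first bear at about 1.5, then it stiffens and is snug by about 1.9; the thread ends at 2.4. Friction 0.06 N m: it stays where left.
- shoe_a: Small dark steel shoe (10 x 2 x 10 mm) inside the band on the housing's side (+y), driven inwards by the screw. Origin: its centre, 8 mm above the band's underside.
- shoe_b: The same shoe on the opposite (-y) side of the band; both move in together.
- port: Grey dust-extraction manifold fixed to the bench: a box 90 x 100 x 50 mm on a 110 x 130 mm foot, centred 50 mm to the +x of the origin, with a capped 44 mm round outlet on its +y side. Origin: on the bench, straight below the centre of the stub's flange; z up. The stub leans towards -x.
- stub: Grey barbed stub on the manifold, leaning 30 degrees from vertical. Origin: centre of the upper face of its flange (47 mm diameter, 4 mm thick, 95 mm above the bench), where the band's underside must rest. z: along the stub to its free end; x: up the slope. With the clamp's x along this x the wing is uppermost, screw 15 degrees from vertical, and the loose band stays put when let go.
- stub_end (a point): Centre of the stub's free end, 38 mm from the flange along the stub's z (a 3 mm plug on it). From the flange: plain neck 38 mm diameter, 18 mm long; two saw-tooth ridges 40 mm diameter (sharp below, sloped above), then a mouth tapering from 35 to 28 mm. On the neck the loose band hangs up to 3 mm off-centre.
- sanding_block: loose cork sanding block 70 x 36 x 26 mm; origin on or near its underside; a bystander to be left where it is
- small_clamp: loose band clamp of the same make but far too small (inside diameter 24 mm, 11 mm tall) and without a wing; origin on or near its underside; a bystander to be left where it is
- jar: loose closed glue jar, 48 mm in diameter, 60 mm tall; origin on or near its underside; a bystander to be left where it is
- chisel: loose wood-handled tool about 200 mm long, lying; origin on or near its underside; a bystander to be left where it is
- brace_block: loose light-wood strip 150 x 30 x 22 mm; origin on or near its underside; a bystander to be left where it is
- tape_roll: loose roll of paper tape, 90 mm in diameter, 24 mm tall; origin on or near its underside; a bystander to be left where it is
- c_clamp: loose dark steel C-clamp about 155 x 67 mm over all, 18 mm thick, lying flat; origin on or near its underside; a bystander to be left where it is

How it is judged (in metres and radians):
On the way, in this order (a step that is already met when the one before it is completed fails the run):
1. the band is home against the stub's flange with its screw still slack (distance between clamp and stub below 0.006 m and angle between the z axis of clamp and the z axis of stub, either way round below 0.14 rad and value of joint screw below 1.2 rad), for 0.2 s.
2. the screw is turned until both shoes grip the stub (contact force between each of shoe_a, shoe_b and stub above 4 N), for 0.2 s.
At the end, for the whole second after the job is handed in: The band's underside centre is within 6 mm of the flange's face centre and its axis within 8 degrees of the stub's, each shoe presses on the stub with more than 4 N, and the clamp is at rest (all of step 2 and distance between clamp and stub below 0.006 m and angle between the z axis of clamp and the z axis of stub, either way round below 0.14 rad and linear speed of clamp below 0.02 m/s); the robot touches nothing.
It fails at once if a bystander was moved more than 30 mm (distance of any of sanding_block, small_clamp, jar, chisel, brace_block, tape_roll, c_clamp from where it was at the start of the episode above 0.03 m).
It also fails if it takes over 72 s, if anything falls off the work surface, if the arm or the gripper's body presses on something with over 40 N, if the wrist force passes 120 N, or if a joint passes its speed limit or range.

## Robot

A 6-joint arm with a two-finger parallel gripper is mounted at the origin on the work surface. World frame = base frame: x ahead of the robot, y to its left, z up, the work surface at z = 0. Lengths are in mm, angles in rad, forces in N, time in s.
With the tool pointing down it reaches from about 225 to 875 mm from the base axis. Payload 3.4 kg.
Tool frame: the origin (TCP) lies midway between the tips of the shut fingers; the grasp point (between the pads) lies 19 mm behind it; z points along the fingers, y is the line along which they close (so a half turn about z gives the same grasp; the last joint's range is limited). The gripper opens to 85 mm and grips with 20 to 120 N. Pads are 22 mm wide; open, the fingers measure 114 mm over their backs; the gripper's body (76 mm by 85 mm) begins 54 mm behind the grasp point. The pads swing forward as they close: fully open they stand 13 mm farther back than shut.
Start: joints at [-1.306, 0.276, 1.505, -0, 1.361, -0.121], TCP at [216.374, -532.771, 231.328] pointing down, gripper open.
Joint ranges: [-2.89, 2.89], [-0.75, 2.08], [0.22, 2.7], [-1.18, 4.32], [0.11, 2.71], [-2.7, 2.7]. Speed limits (rad/s): [2.57, 2.57, 3.14, 3.14, 3.14, 3.14].

## Interface

Orientations are given as a 3x3 rotation matrix whose columns are the frame's x, y, z axes.
In Python, from workcell import bot, imaging, order gives the robot as it stands. The module is installed in compiled form; this text tells all that it offers.
- The arm moves only by the shell command python3 -m handwheel 'ROWS'. ROWS is JSON, one flat list of numbers, 7 for each row, row after row: the opening, from -1 (shut) to 1 (fully open), so that 0 is half open, then the shift along the tool's x, y, z as a fraction of full scale, then the turn, a rotation vector about the tool's x, y, z as a fraction of full scale. A call has 1 to 20 rows; each row shifts and turns the commanded pose from where the row before left it, along the tool's axes as they then stand; what a row does not reach is not made up. Full scale, the value 1, is 0.15 m for a shift and 45 degrees for a turn. A row lasts 1/12 s, in which the tool goes at most 41.7 mm and 7.16 degrees, less where a joint would pass 70% of its speed; a pose out of reach is approached as far as the arm can. A call with a number of a shift or a turn outside -1 to 1 is refused whole. A call with a gripper value outside its range is refused whole. The fingers move at their own pace and stop on an object; the grip force is fixed at half the most. Time passes only in rows, so rows that do not move let the fingers close. It gives the time, the measured TCP pose, the force, the opening and the grip force at its end, in the units of the state.
- bot.get_state(): the state, without advancing time (a new reading comes with each control period).
- imaging.grab_frame(name): name is "side" or "top"; returns (picture, depth): 480x640x3 uint8, red, green, blue; 480x640 float32, mm along the optical axis (not along the pixel's ray), 0 where there is no reading.
- imaging.camera_params(name): a dict with "fx", "fy", "cx", "cy" (pixels), "D" ([k1, k2, p1, p2, k3] as OpenCV has them; the pictures are not rectified), "world_to_cam" (4x4, takes a point from world to camera coordinates). Camera axes: x right, y up, looking along -z (the intrinsics and any distortion apply to the point x, -y, -z); pixel columns grow to the right and rows downward; lengths in mm; the calibration is good to about 2 mm. A picture is of the moment at which its call begins. camera_params takes no time and is no camera call.
- order.sign_off(): hands the job in; it is judged then, once.
The state is a dict: "t": time; "joints": joint angles; "dq": joint speeds; "effort": joint torques, N m; "position": TCP position; "tcp_rot": TCP orientation; "ft_force": force on the tool from outside, world axes, zero at the start; "moment": the same for the moment, N m; "grip_width": finger opening in mm; "finger_force": force on a finger pad.
Only numpy, scipy, OpenCV 4.12 (cv2) and the standard library are available. Lean on these libraries where they do the work, as an engineer would, in place of code of your own. Each camera call takes 0.05 s, during which the arm holds its last target. There are 200 camera calls.

## Working session

There is one attempt and no reset: what is moved stays moved. The work goes in short steps, Python scripts to look and compute and a shell command to move; the robot and the scene stay as the last step left them, time stands still between calls to the robot, and variables do not carry over. Pictures are saved under pics/ and viewed, at most 10 in all, crops included, and the job is handed in when it is done.

```bash
mkdir -p pics
cat > h.py <<'E'
import numpy as np, cv2
from workcell import bot, imaging, order
def grab(n,save=None):
    p,d=imaging.grab_frame(n)
    if save: cv2.imwrite(save,p[:,:,::-1])
    np.save(f'/tmp/{n}_d.npy',d); np.save(f'/tmp/{n}_p.npy',p)
    return p,d
def world(n,pts,d=None,zw=None):
    c=imaging.camera_params(n);K=np.array([[c['fx'],0,c['cx']],[0,c['fy'],c['cy']],[0,0,1.]])
    T=np.linalg.inv(np.array(c['world_to_cam']))
    pts=np.array(pts,float).reshape(-1,2)
    u=cv2.undistortPoints(pts.reshape(-1,1,2),K,np.array(c['D'],float)).reshape(-1,2)
    r=np.c_[u[:,0],-u[:,1],-np.ones(len(u))]
    if zw is None: s=d[pts[:,1].astype(int),pts[:,0].astype(int)][:,None]
    else:
        rw=r@T[:3,:3].T; s=((zw-T[2,3])/rw[:,2])[:,None]
    return (r*s)@T[:3,:3].T+T[:3,3]
def project(n,P):
    c=imaging.camera_params(n);K=np.array([[c['fx'],0,c['cx']],[0,c['fy'],c['cy']],[0,0,1.]])
    T=np.array(c['world_to_cam']);q=np.array(P,float).reshape(-1,3)@T[:3,:3].T+T[:3,3]
    q=q*[1,-1,-1]
    return cv2.projectPoints(q.reshape(-1,1,3),np.zeros(3),np.zeros(3),K,np.array(c['D'],float))[0].reshape(-1,2)
E
python3 -c "
from h import *
for n in('side','top'):
    grab(n,f'pics/{n}0.png'); print(n,np.round(np.linalg.inv(np.array(imaging.camera_params(n)['world_to_cam'])),2).tolist(),imaging.camera_params(n)['fx'])
s=bot.get_state();print(np.round(s['tcp_rot'],3).tolist(),s['t'],s['grip_width'])"
```

```text
side [[-0.97, 0.16, -0.19, 333.42], [-0.25, -0.54, 0.8, 1041.44], [0.02, 0.83, 0.56, 848.9], [0.0, 0.0, 0.0, 1.0]] 561.9205463388134
top [[-0.02, 1.0, -0.04, 526.69], [-1.0, -0.02, 0.01, 22.31], [0.01, 0.04, 1.0, 1286.27], [0.0, 0.0, 0.0, 1.0]] 555.6511681595434
[[0.926, 0.376, -0.0], [0.376, -0.926, 0.002], [0.0, -0.002, -1.0]] 0.1 85.6273249756273
```

View pics/top0.png

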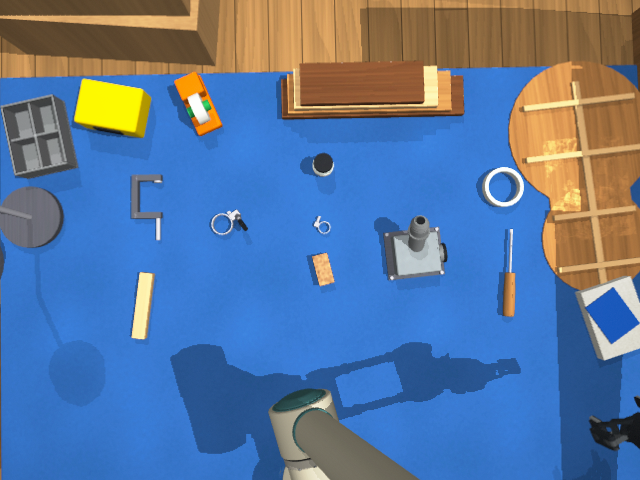

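View pics/side0.png

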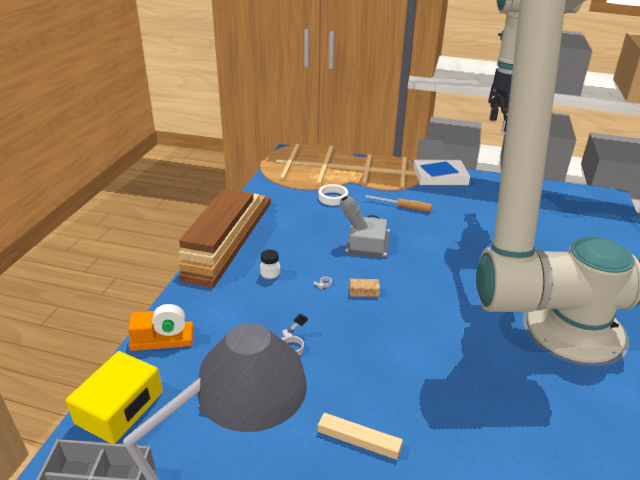

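```bash
python3 -c "
from h import *
p=np.load('/tmp/top_p.npy');q=np.load('/tmp/side_p.npy')
f=lambda a,x,y,w,h,s:cv2.resize(a[y:y+h,x:x+w],None,fx=s,fy=s,interpolation=cv2.INTER_CUBIC)
a=np.hstack([f(p,200,195,60,50,6.6667)[:300],f(p,375,205,80,75,5)[:300,:400][:300]][:2]) if 0 else None
A=cv2.resize(p[195:240,200:260],(400,300),interpolation=2);B=cv2.resize(p[208:283,370:470],(400,300),interpolation=2)
C=cv2.resize(q[310:370,260:340],(400,300),interpolation=2);D=cv2.resize(q[190:265,320:420],(400,300),interpolation=2)
cv2.imwrite('pics/c0.png',np.vstack([np.hstack([A,B]),np.hstack([C,D])])[:,:,::-1])
d=np.load('/tmp/top_d.npy')
# port height map
def hm(n,x0,x1,y0,y1):
    d=np.load(f'/tmp/{n}_d.npy');X,Y=np.meshgrid(np.arange(x0,x1),np.arange(y0,y1));P=world(n,np.c_[X.ravel(),Y.ravel()],d);return P,np.c_[X.ravel(),Y.ravel()]
for n,b in(('top',(375,460,205,285)),('side',(325,400,190,260))):
    P,_=hm(n,*b); print(n,P.shape)
    if n=='top':
        m=(abs(P[:,2]-np.median(P[(P[:,2]>30)&(P[:,2]<75),2]))<8); print('boxtop z',np.median(P[m,2]),cv2.minAreaRect(P[m,:2].astype(np.float32)))
    m=P[:,2]>75;Q=P[m]
    for lo in range(75,150,8):
        s=Q[(Q[:,2]>lo)&(Q[:,2]<lo+8)]
        if len(s):print(lo,len(s),s.mean(0).round(1),s.min(0).round(),s.max(0).round())
P,U=hm('top',205,255,200,240);m=P[:,2]>6
print('clamp');[print(*U[i],*P[i].round()) for i in np.where(P[:,2]>22)[0][::2]]
m=(P[:,2]>8)&(P[:,2]<22);print(m.sum(),P[m].min(0),P[m].max(0))
"
```

```text
top (6800, 3)
boxtop z 49.94453861719467 ((518.5682983398438, -214.42547607421875), (89.97050476074219, 116.49392700195312), 5.051276683807373)
75 27 [ 542.2 -199.1   80. ] [ 536. -217.   75.] [ 553. -185.   83.]
83 29 [ 548.2 -198.7   87.1] [ 540. -214.   83.] [ 579. -181.   91.]
91 30 [ 562.4 -200.    95.1] [ 544. -225.   91.] [ 577. -180.   99.]
99 82 [ 554.6 -198.9  103.4] [ 546. -225.   99.] [ 574. -179.  107.]
107 41 [ 561.3 -197.7  110.6] [ 546. -218.  107.] [ 588. -182.  115.]
115 73 [ 573.8 -197.2  120.1] [ 556. -221.  115.] [ 598. -183.  123.]
123 134 [ 579.4 -200.3  127.8] [ 560. -220.  123.] [ 598. -184.  131.]
131 83 [ 578.6 -200.4  133.3] [ 566. -214.  131.] [ 591. -187.  139.]
side (5250, 3)
75 49 [ 548.8 -192.    78.7] [ 531. -211.   75.] [ 571. -183.   83.]
83 44 [ 555.6 -193.2   86.8] [ 537. -210.   83.] [ 585. -183.   91.]
91 46 [ 560.7 -188.3   94.9] [ 543. -207.   91.] [ 585. -177.   99.]
99 60 [ 561.  -192.   103.5] [ 544. -220.   99.] [ 591. -182.  107.]
107 46 [ 567.3 -190.2  111. ] [ 545. -207.  107.] [ 594. -181.  115.]
115 56 [ 573.  -191.5  119.2] [ 555. -
[... 694 characters left out ...]
188.0 53.0
241 222 596.0 184.0 50.0
243 222 596.0 180.0 45.0
240 223 593.0 185.0 58.0
242 223 593.0 181.0 54.0
244 223 594.0 178.0 37.0
241 224 591.0 183.0 53.0
243 224 591.0 179.0 55.0
245 224 592.0 177.0 27.0
240 225 589.0 186.0 50.0
242 225 589.0 181.0 52.0
244 225 589.0 177.0 51.0
241 226 587.0 183.0 54.0
243 226 586.0 178.0 56.0
245 226 527.0 22.0 1286.0
242 227 584.0 181.0 52.0
244 227 585.0 178.0 44.0
246 227 585.0 173.0 46.0
244 228 582.0 177.0 48.0
246 228 582.0 173.0 44.0
222 229 527.0 22.0 1286.0
245 229 580.0 176.0 44.0
247 229 580.0 171.0 42.0
239 232 527.0 22.0 1286.0
251 239 527.0 22.0 1286.0
166 [571.36754188 181.17216038   8.18914036] [646.38153836 256.51295383  21.7151977 ]
```

View pics/c0.png

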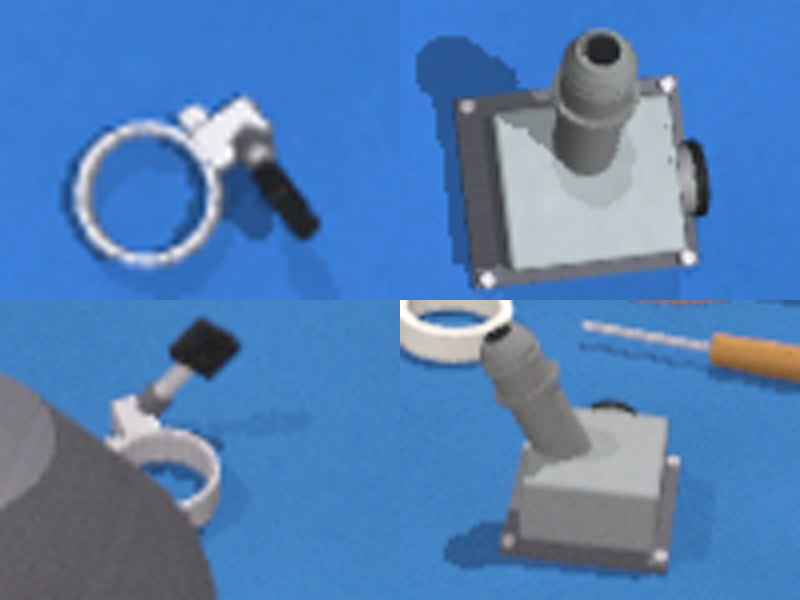

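```bash
python3 -c "
from h import *
B=[(386.75,234.25),(436.75,229.25),(441.75,272.5),(391.75,278)]
for z in(8,12):
    W=world('top',B,zw=z);c=W.mean(0);e=(W[1]-W[0]+W[2]-W[3]);f=(W[2]-W[1]+W[3]-W[0])
    print(z,c.round(1),np.linalg.norm(e)/2,np.linalg.norm(f)/2,np.degrees(np.arctan2(e[1],e[0])),np.degrees(np.arctan2(f[1],f[0])))
print('end top',world('top',[(420.75,219.75)],zw=130.5).round(1))
# side: plug at crop D (496,340)->
print('end side',world('side',[(320+96/4,190+40/4)],zw=130.5).round(1))
print('clamp',world('top',[(222.05,224.25)],zw=16).round(1),'hous',world('top',[(234.5,214.5)],zw=16).round(1),'wing',world('top',[(243.05,225)],zw=46).round(1))
d=np.load('/tmp/top_d.npy');X,Y=np.meshgrid(np.arange(205,240),np.arange(208,240));P=world('top',np.c_[X.ravel(),Y.ravel()],d)
m=(P[:,2]>8)&(P[:,2]<22)&(np.hypot(P[:,0]-597,P[:,1]-228)<34);Q=P[m]
from scipy.optimize import least_squares
r=least_squares(lambda v:np.hypot(Q[:,0]-v[0],Q[:,1]-v[1])-22.75,Q.mean(0)[:2],loss='soft_l1');print(r.x,len(Q),abs(r.fun).mean())
# box top from depth
X,Y=np.meshgrid(np.arange(375,460),np.arange(205,290));P=world('top',np.c_[X.ravel(),Y.ravel()],d);m=abs(P[:,2]-50)<5
q=(P[m,:2]);print(cv2.minAreaRect(q.astype(np.float32)),m.sum())
"
```

```text
8 [ 516.6 -208.1    8. ] 115.98041257640601 100.65554537194248 -85.34439503157984 -175.0836119609211
12 [ 516.6 -207.4   12. ] 115.6174844429842 100.3405721071567 -85.34439503157985 -175.0836119609211
end top [[ 587.5 -201.6  130.5]]
end side [[ 582.8 -188.6  130.5]]
clamp [[593.5 231.3  16. ]] hous [[615.2 202.5  16. ]] wing [[589.2 179.6  46. ]]
[596.90337192 230.71791727] 136 2.9621284293584464
((518.482421875, -214.40565490722656), (89.87216186523438, 116.3044662475586), 4.788138389587402) 1491
```

```bash
cat >> h.py <<'E'
from scipy.spatial.transform import Rotation as Ro
def yr(x,z):
    x,z=[np.array(v,float)/np.linalg.norm(v) for v in (x,z)]; return np.c_[x,np.cross(z,x),z]
def unit(a): a=np.radians(a); return np.array([np.cos(a),np.sin(a),0])
PX=unit(-175.0); PY=unit(-85.0); UP=np.array([0,0,1.])
SZ=-.5*PX+.866*UP; SX=.866*PX+.5*UP; SO=np.array([566.7,-203.4,95])
def plan(pos=None,R=None):
    s=bot.get_state();R0=np.array(s['tcp_rot']);p0=np.array(s['position'])
    print('t',round(s['t'],2),'pos',p0.round(1),'j',np.round(s['joints'],2),'w',round(s['grip_width'],1),'ff',np.round(s['finger_force'],1),'F',np.round(s['ft_force'],1),'M',np.round(s['moment'],2))
    if pos is not None:
        v=R0.T@(np.array(pos)-p0); print('shift tool mm',v.round(1),'frac total',(v/150).round(3),'min rows',np.ceil(np.linalg.norm(v)/41))
    if R is not None:
        w=Ro.from_matrix(R0.T@R).as_rotvec(degrees=True);print('turn deg',w.round(2),'frac',(w/45).round(3),'min rows',np.ceil(np.linalg.norm(w)/7.1))
        if pos is not None: print('shift after turn frac',((R.T@(np.array(pos)-p0))/150).round(3))
CX=-143.
RG=yr(-unit(CX+90),[0,0,-1])
E
python3 -c "
from h import *
plan([594.5,231,120],RG)"
```

```text
t 0.1 pos [ 216.2 -532.3  230.5] j [-1.31  0.28  1.51 -0.    1.36 -0.12] w 85.6 ff 0.0 F [-0.1  1.1 -0.4] M [-0.01 -0.03 -0.05]
shift tool mm [ 637.6 -564.6  111.6] frac total [ 4.251 -3.764  0.744] min rows 21.0
turn deg [-6.000e-02 -9.000e-02 -1.049e+02] frac [-1.000e-03 -2.000e-03 -2.331e+00] min rows 15.0
shift after turn frac [2.546 5.076 0.737]
```

```bash
python3 -m handwheel '[1,0,0,0,0,0,-0.156,1,0,0,0,0,0,-0.156,1,0,0,0,0,0,-0.156,1,0,0,0,0,0,-0.156,1,0,0,0,0,0,-0.156,1,0,0,0,0,0,-0.156,1,0,0,0,0,0,-0.156,1,0,0,0,0,0,-0.156,1,0,0,0,0,0,-0.156,1,0,0,0,0,0,-0.156,1,0,0,0,0,0,-0.156,1,0,0,0,0,0,-0.156,1,0,0,0,0,0,-0.156,1,0,0,0,0,0,-0.156,1,0,0,0,0,0,-0.156,1,0.11,0.22,0,0,0,0,1,0.11,0.22,0,0,0,0,1,0.11,0.22,0,0,0,0,1,0.11,0.22,0,0,0,0,1,0.11,0.22,0,0,0,0]'; python3 -m handwheel '[1,0.11,0.22,0,0,0,0,1,0.11,0.22,0,0,0,0,1,0.11,0.22,0,0,0,0,1,0.11,0.22,0,0,0,0,1,0.11,0.22,0,0,0,0,1,0.11,0.22,0,0,0,0,1,0.11,0.22,0,0,0,0,1,0.11,0.22,0,0,0,0,1,0.11,0.22,0,0,0,0,1,0.11,0.22,0,0,0,0,1,0.11,0.22,0,0,0,0,1,0.11,0.22,0,0,0,0,1,0.11,0.22,0,0,0,0,1,0.11,0.22,0,0,0,0]'; python3 -c "
from h import *
plan([594.5,231,120],RG)"
```

```text
t: 1.77
position: [297.5, -365.2, 230.8]
tcp_rot: [[-0.607, 0.795, -0.0], [0.795, 0.607, 0.001], [0.001, 0.0, -1.0]]
ft_force: [0.7, 0.2, 0.7]
grip_width: 85.5
finger_force: 0.0
t: 2.93
position: [524.1, 99.0, 230.9]
tcp_rot: [[-0.608, 0.794, -0.001], [0.794, 0.608, -0.0], [0.0, -0.001, -1.0]]
ft_force: [1.0, -0.6, -0.3]
grip_width: 85.3
finger_force: 0.0
t 2.93 pos [524.1  99.  230.9] j [ 0.06  0.21  1.59 -0.    1.34 -0.6 ] w 85.3 ff 0.0 F [ 1.  -0.6 -0.3] M [-0.03 -0.03  0.05]
shift tool mm [ 62.1 136.2 110.8] frac total [0.414 0.908 0.739] min rows 5.0
turn deg [-0.04 -0.01  0.43] frac [-0.001 -0.     0.009] min rows 1.0
shift after turn frac [0.421 0.904 0.739]
```

```bash
python3 -m handwheel '[1,0.07,0.151,0.1,0,0,0,1,0.07,0.151,0.1,0,0,0,1,0.07,0.151,0.1,0,0,0,1,0.07,0.151,0.1,0,0,0,1,0.07,0.151,0.1,0,0,0,1,0.07,0.151,0.1,0,0,0,1,0,0,0,0,0,0,1,0,0,0,0,0,0,1,0,0,0,0,0,0]'; python3 -c "
from h import *
plan([594.5,231,1],RG)
p,_=grab('top');q,_=grab('side')
cv2.imwrite('pics/c1.png',np.hstack([cv2.resize(p[170:270,170:270],(400,400),interpolation=2),cv2.resize(q[280:380,240:340],(400,400),interpolation=2)])[:,:,::-1])"
```

```text
t: 3.68
position: [593.2, 229.3, 141.0]
tcp_rot: [[-0.608, 0.794, -0.001], [0.794, 0.608, -0.001], [-0.0, -0.002, -1.0]]
ft_force: [0.2, 0.1, -0.4]
grip_width: 84.9
finger_force: 0.0
t 3.68 pos [593.2 229.3 141. ] j [ 0.26  0.43  1.51 -0.    1.21 -0.39] w 84.9 ff 0.0 F [ 0.2  0.1 -0.4] M [0.04 0.02 0.01]
shift tool mm [  0.6   2.3 140. ] frac total [0.004 0.015 0.933] min rows 4.0
turn deg [-0.09  0.    0.42] frac [-0.002  0.     0.009] min rows 1.0
shift after turn frac [0.004 0.014 0.933]
```

View pics/c1.png

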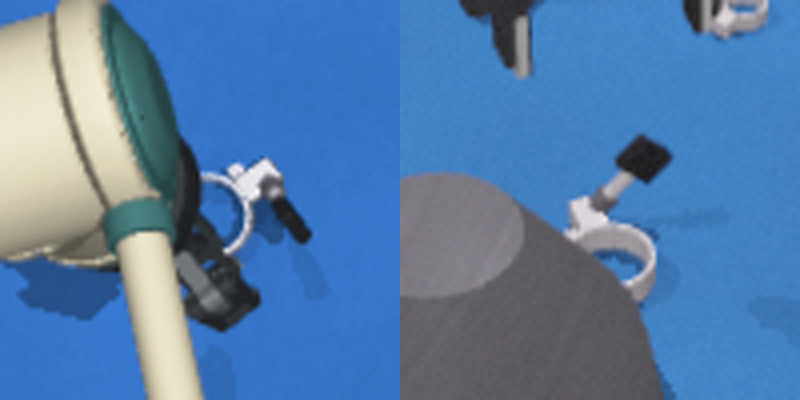

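The left crop shows the open gripper above the ring (visible finger near (210,275)). The right shows the clamp undisturbed, its wing clear. Descending and closing.

```bash
python3 -m handwheel '[1,0,0.015,0.15,0,0,0.01,1,0,0,0.15,0,0,0,1,0,0,0.15,0,0,0,1,0,0,0.15,0,0,0,1,0,0,0.12,0,0,0,1,0,0,0.1,0,0,0,1,0,0,0.08,0,0,0,1,0,0,0.03,0,0,0,1,0,0,0,0,0,0,1,0,0,0,0,0,0,-1,0,0,0,0,0,0,-1,0,0,0,0,0,0,-1,0,0,0,0,0,0,-1,0,0,0,0,0,0,-1,0,0,0,0,0,0,-1,0,0,0,0,0,0,-1,0,0,0,0,0,0,-1,0,0,0,0,0,0,-1,0,0,0,0,0,0,-1,0,0,0,0,0,0]'; python3 -c "
from h import *
plan([594.5,231,150])"
```

```text
t: 5.45
position: [596.2, 231.3, 3.2]
tcp_rot: [[-0.601, 0.799, 0.002], [0.799, 0.601, 0.0], [-0.001, 0.002, -1.0]]
ft_force: [-0.6, -0.2, 6.7]
grip_width: 45.7
finger_force: 61.2
t 5.45 pos [596.2 231.3   3.2] j [ 0.26  0.56  1.66 -0.    0.92 -0.38] w 45.7 ff 61.2 F [-0.6 -0.2  6.7] M [-0.1   0.21 -0.07]
shift tool mm [   0.6   -1.3 -146.8] frac total [ 0.004 -0.009 -0.979] min rows 4.0
```

```bash
python3 -m handwheel '[-1,0,0,-0.05,0,0,0,-1,0,0,-0.1,0,0,0,-1,0,0,-0.2,0,0,0,-1,0,0,-0.2,0,0,0,-1,0,0,-0.2,0,0,0,-1,0,0,-0.2,0,0,0,-1,0,0,-0.2,0,0,0,-1,0,0,-0.2,0,0,0,-1,0,0,-0.15,0,0,0,-1,0,0,0,0,0,0,-1,0,0,0,0,0,0]'; python3 -c "
from h import *
R=yr(-PY,-SZ)
plan(SO+SZ*90,R)
p,_=grab('top');q,_=grab('side')
cv2.imwrite('pics/c2.png',np.hstack([cv2.resize(p[170:270,170:270],(400,400),interpolation=2),cv2.resize(q[150:310,200:360],(400,400),interpolation=2)])[:,:,::-1])"
```

```text
t: 6.37
position: [595.9, 231.3, 228.4]
tcp_rot: [[-0.601, 0.799, 0.003], [0.799, 0.601, 0.001], [-0.001, 0.003, -1.0]]
ft_force: [0.5, -0.5, -1.7]
grip_width: 45.6
finger_force: 61.7
t 6.37 pos [595.9 231.3 228.4] j [ 0.26  0.37  1.37 -0.    1.4  -0.38] w 45.6 ff 61.7 F [ 0.5 -0.5 -1.7] M [-0.02  0.05  0.01]
shift tool mm [-353.5 -246.7   55.1] frac total [-2.357 -1.645  0.367] min rows 11.0
turn deg [29.4   8.39 31.22] frac [0.653 0.186 0.694] min rows 7.0
shift after turn frac [-2.87   0.058  0.393]
```

View pics/c2.png

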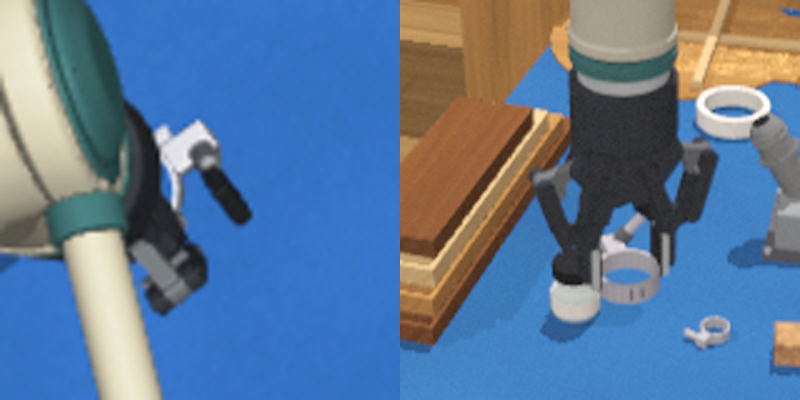

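```bash
python3 -m handwheel '[-1,0,0,0,0.0817,0.0232,0.0867,-1,0,0,0,0.0817,0.0232,0.0867,-1,0,0,0,0.0817,0.0232,0.0867,-1,0,0,0,0.0817,0.0232,0.0867,-1,0,0,0,0.0817,0.0232,0.0867,-1,0,0,0,0.0817,0.0232,0.0867,-1,0,0,0,0.0817,0.0232,0.0867,-1,0,0,0,0.0817,0.0232,0.0867,-1,-0.1,0,0,0,0,0,-1,-0.2,0,0,0,0,0,-1,-0.2,0,0,0,0,0,-1,-0.2,0,0,0,0,0,-1,-0.2,0,0,0,0,0,-1,-0.2,0,0,0,0,0,-1,-0.2,0,0,0,0,0,-1,-0.2,0,0,0,0,0,-1,-0.2,0,0,0,0,0,-1,-0.2,0,0,0,0,0,-1,-0.2,0,0,0,0,0,-1,-0.1,0,0,0,0,0]'; python3 -c "
from h import *
R=yr(-PY,-SZ)
plan(SO+SZ*90,R)"
```

```text
t: 8.13
position: [623.4, -102.0, 226.0]
tcp_rot: [[-0.086, 0.861, -0.502], [0.996, 0.073, -0.046], [-0.003, -0.504, -0.864]]
ft_force: [0.6, -0.1, -1.1]
grip_width: 45.6
finger_force: 61.8
t 8.13 pos [ 623.4 -102.   226. ] j [-0.19  0.67  0.97 -0.16  2.01 -0.31] w 45.6 ff 61.8 F [ 0.6 -0.1 -1.1] M [ 0.03 -0.34 -0.01]
shift tool mm [-96.    9.5  56.2] frac total [-0.64   0.063  0.375] min rows 3.0
turn deg [-0.28  0.1  -0.16] frac [-0.006  0.002 -0.003] min rows 1.0
shift after turn frac [-0.641  0.06   0.374]
```

```bash
python3 -m handwheel '[-1,-0.15,0.015,0.05,0,0,0,-1,-0.15,0.015,0.05,0,0,0,-1,-0.15,0.015,0.05,0,0,0,-1,-0.15,0.015,0.05,0,0,0,-1,0,0,0.02,0,0,0,-1,0,0,0,0,0,0,-1,0,0,0,0,0,0]'; python3 -c "
from h import *
R=yr(-PY,-SZ)
plan(SO+SZ*90,R)
p,_=grab('top');q,_=grab('side')
cv2.imwrite('pics/c3.png',np.hstack([cv2.resize(p[180:280,370:470],(400,400),interpolation=2),cv2.resize(q[130:270,290:430],(400,400),interpolation=2)])[:,:,::-1])
s=bot.get_state();Rt=np.array(s['tcp_rot']);tp=np.array(s['position'])
# predicted px of clamp underside ring centre, stub end
print(project('side',[tp+3.2*Rt[:,2],SO,SO+41*SZ,tp]).round(1),project('top',[tp+3.2*Rt[:,2],SO,SO+41*SZ]).round(1))"
```

```text
t: 8.72
position: [622.8, -187.4, 193.8]
tcp_rot: [[-0.088, 0.86, -0.502], [0.996, 0.076, -0.044], [0.0, -0.504, -0.864]]
ft_force: [0.6, 0.2, -0.6]
grip_width: 45.8
finger_force: 61.8
t 8.72 pos [ 622.8 -187.4  193.8] j [-0.29  0.71  0.98 -0.2   1.95 -0.41] w 45.8 ff 61.8 F [ 0.6  0.2 -0.6] M [-0.   -0.35 -0.01]
shift tool mm [-11.1  -0.1  24.2] frac total [-0.074 -0.001  0.161] min rows 1.0
turn deg [-0.26 -0.    0.05] frac [-0.006 -0.     0.001] min rows 1.0
shift after turn frac [-0.074 -0.002  0.161]
[[329.8 176.9]
 [350.7 210. ]
 [343.5 197.3]
 [329.2 175.8]] [[418.9 200.8]
 [418.7 230.3]
 [420.8 219.9]]
```

View pics/c3.png

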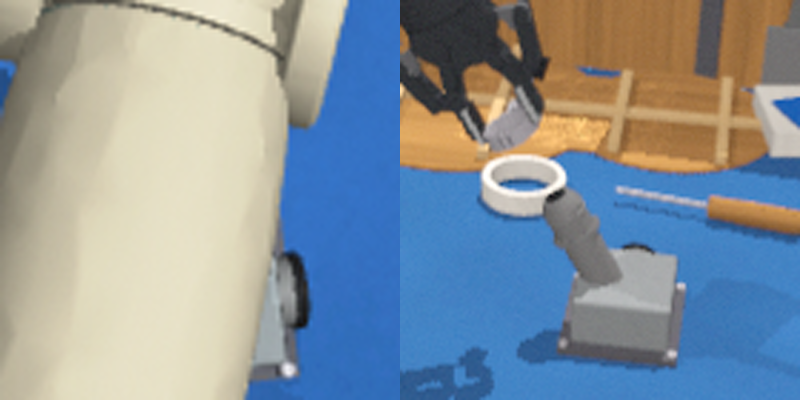

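```bash
python3 -m handwheel '[-1,-0.035,0,0.08,0,0,0,-1,-0.035,0,0.1,0,0,0,-1,0,0,0.08,0,0,0,-1,0,0,0.07,0,0,0,-1,0,0,0,0,0,0,-1,0,0,0,0,0,0]'; python3 -c "
from h import *
R=yr(-PY,-SZ)
plan(SO+SZ*62,R)
q,d=grab('side')
s=bot.get_state();Rt=np.array(s['tcp_rot']);tp=np.array(s['position'])
a=np.linspace(0,2*np.pi,60)[:,None]
O=tp+3.2*Rt[:,2]
circ=lambda c,r:c+r*(np.cos(a)*SX+np.sin(a)*PY)
x0,y0,w,h=310,160,60,56;k=10
im=cv2.resize(q[y0:y0+h,x0:x0+w],None,fx=k,fy=k,interpolation=2)[:,:,::-1].copy()
for C,col in((circ(O,24),(0,0,255)),(circ(O+16*SZ,24),(0,255,255)),(circ(SO+38*SZ,14),(0,255,0)),(circ(SO,23.5),(255,255,0))):
    for u in project('side',C): cv2.circle(im,tuple(((u-[x0,y0]+.5)*k).astype(int)),1,col,-1)
cv2.imwrite('pics/c4.png',im)"
```

```text
t: 9.32
position: [599.6, -199.8, 151.8]
tcp_rot: [[-0.089, 0.861, -0.501], [0.996, 0.076, -0.045], [-0.001, -0.503, -0.864]]
ft_force: [-0.1, 0.5, -1.1]
grip_width: 45.3
finger_force: 61.8
t 9.32 pos [ 599.6 -199.8  151.8] j [-0.32  0.7   1.1  -0.21  1.83 -0.41] w 45.3 ff 61.8 F [-0.1  0.5 -1.1] M [ 0.05 -0.32 -0.03]
shift tool mm [-0.7 -0.2  3.7] frac total [-0.004 -0.001  0.025] min rows 1.0
turn deg [-0.19  0.08  0.05] frac [-0.004  0.002  0.001] min rows 1.0
shift after turn frac [-0.005 -0.001  0.025]
```

View pics/c4.png

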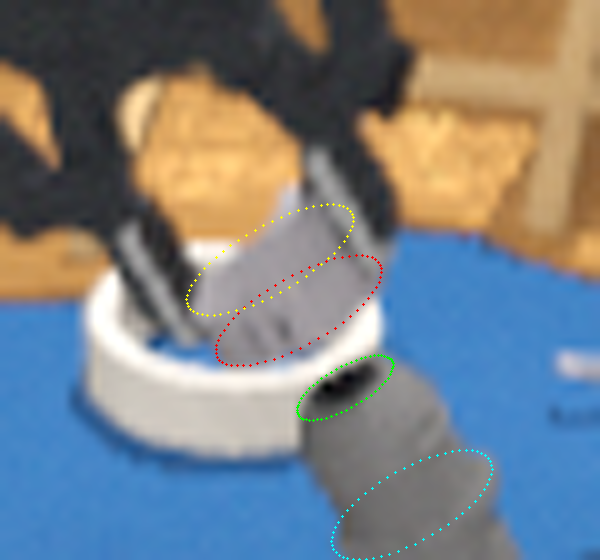

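```bash
python3 -m handwheel '[-1,-0.005,0,0.05,0,0,0,-1,0,0,0.05,0,0,0,-1,0,0,0.04,0,0,0,-1,0,0,0.04,0,0,0,-1,0,0,0.02,0,0,0,-1,0,0,0,0,0,0,-1,0,0,0,0,0,0]'; python3 -c "
from h import *
plan(SO+SZ*3.2,yr(-PY,-SZ))"
```

```text
t: 9.95
position: [584.4, -203.0, 125.4]
tcp_rot: [[-0.087, 0.861, -0.501], [0.996, 0.075, -0.045], [-0.001, -0.503, -0.864]]
ft_force: [-0.3, -0.3, -0.5]
grip_width: 45.8
finger_force: 61.8
t 9.95 pos [ 584.4 -203.   125.4] j [-0.33  0.69  1.18 -0.21  1.76 -0.4 ] w 45.8 ff 61.8 F [-0.3 -0.3 -0.5] M [ 0.09 -0.34  0.01]
shift tool mm [ 1.2  0.  31.9] frac total [0.008 0.    0.213] min rows 1.0
turn deg [-0.2   0.05 -0.03] frac [-0.005  0.001 -0.001] min rows 1.0
shift after turn frac [ 0.008 -0.001  0.213]
```

Underside about 32 mm from the flange with no force. Continue in small steps.

```bash
for i in 1 ; do python3 -m handwheel '[-1,0.005,0,0.03,0,0,0,-1,0,0,0.03,0,0,0,-1,0,0,0,0,0,0]'; python3 -m handwheel '[-1,0,0,0.03,0,0,0,-1,0,0,0.03,0,0,0,-1,0,0,0,0,0,0]'; python3 -m handwheel '[-1,0,0,0.03,0,0,0,-1,0,0,0.02,0,0,0,-1,0,0,0,0,0,0]'; done;python3 -c "
from h import *
plan(SO+SZ*3.2,yr(-PY,-SZ))"
```

```text
t: 10.2
position: [579.3, -202.4, 117.0]
tcp_rot: [[-0.087, 0.86, -0.502], [0.996, 0.075, -0.044], [-0.001, -0.504, -0.864]]
ft_force: [-0.3, 0.3, -1.2]
grip_width: 45.9
finger_force: 61.8
t: 10.45
position: [574.6, -202.8, 109.1]
tcp_rot: [[-0.087, 0.86, -0.502], [0.996, 0.075, -0.044], [-0.0, -0.504, -0.864]]
ft_force: [-0.3, 0.4, -1.1]
grip_width: 45.8
finger_force: 61.8
t: 10.7
position: [571.1, -203.2, 102.9]
tcp_rot: [[-0.087, 0.861, -0.502], [0.996, 0.075, -0.044], [-0.001, -0.504, -0.864]]
ft_force: [-0.9, 0.1, -1.5]
grip_width: 45.9
finger_force: 61.8
t 10.7 pos [ 571.1 -203.2  102.9] j [-0.33  0.69  1.24 -0.21  1.7  -0.39] w 45.9 ff 61.8 F [-0.9  0.1 -1.5] M [ 0.06 -0.26  0.03]
shift tool mm [0.2 0.2 5.8] frac total [0.001 0.001 0.039] min rows 1.0
turn deg [-0.26  0.03 -0.02] frac [-0.006  0.001 -0.   ] min rows 1.0
shift after turn frac [0.001 0.001 0.039]
```

Smooth, no contact. Now push on until the flange is felt.

```bash
python3 -m handwheel '[-1,0,0,0.02,0,0,0,-1,0,0,0.01,0,0,0,-1,0,0,0,0,0,0]'; python3 -m handwheel '[-1,0,0,0.015,0,0,0,-1,0,0,0,0,0,0]';python3 -c "
from h import *
plan(SO+SZ*3.2,yr(-PY,-SZ))"
```

```text
t: 10.95
position: [569.2, -203.4, 99.3]
tcp_rot: [[-0.087, 0.861, -0.501], [0.996, 0.075, -0.045], [-0.001, -0.503, -0.864]]
ft_force: [-0.2, -1.1, -0.4]
grip_width: 45.6
finger_force: 61.8
t: 11.12
position: [568.6, -203.7, 97.8]
tcp_rot: [[-0.087, 0.862, -0.5], [0.996, 0.075, -0.045], [-0.002, -0.502, -0.865]]
ft_force: [-0.5, -0.5, -1.0]
grip_width: 45.9
finger_force: 61.9
t 11.12 pos [ 568.6 -203.7   97.8] j [-0.33  0.69  1.25 -0.21  1.68 -0.39] w 45.9 ff 61.9 F [-0.5 -0.5 -1. ] M [ 0.04 -0.3  -0.05]
shift tool mm [ 0.5 -0.2  0.1] frac total [ 0.003 -0.001  0.001] min rows 1.0
turn deg [-0.14  0.08 -0.03] frac [-0.003  0.002 -0.001] min rows 1.0
shift after turn frac [ 0.003 -0.001  0.001]
```

```bash
python3 -m handwheel '[-1,0,0,0.01,0,0,0,-1,0,0,0,0,0,0]'; python3 -m handwheel '[-1,0,0,0.01,0,0,0,-1,0,0,0,0,0,0]';python3 -m handwheel '[-1,0,0,0.01,0,0,0,-1,0,0,0,0,0,0]';python3 -c "
from h import *
plan(SO+SZ*3.2,yr(-PY,-SZ))"
```

```text
t: 11.28
position: [568.5, -203.6, 97.6]
tcp_rot: [[-0.087, 0.862, -0.499], [0.996, 0.075, -0.045], [-0.002, -0.501, -0.866]]
ft_force: [2.3, 1.5, 4.8]
grip_width: 45.5
finger_force: 62.4
t: 11.45
position: [568.5, -203.7, 97.6]
tcp_rot: [[-0.087, 0.863, -0.497], [0.996, 0.074, -0.046], [-0.003, -0.499, -0.867]]
ft_force: [4.3, 1.8, 9.5]
grip_width: 45.8
finger_force: 63.0
t: 11.62
position: [568.4, -203.7, 97.6]
tcp_rot: [[-0.088, 0.864, -0.495], [0.996, 0.074, -0.047], [-0.003, -0.497, -0.867]]
ft_force: [5.3, 2.8, 15.5]
grip_width: 46.2
finger_force: 63.5
t 11.62 pos [ 568.4 -203.7   97.6] j [-0.33  0.69  1.26 -0.21  1.67 -0.39] w 46.2 ff 63.5 F [ 5.3  2.8 15.5] M [ 0.26  0.2  -0.1 ]
shift tool mm [ 0.5 -0.2 -0.1] frac total [ 0.003 -0.001 -0.001] min rows 1.0
turn deg [ 0.17  0.18 -0.08] frac [ 0.004  0.004 -0.002] min rows 1.0
shift after turn frac [ 0.003 -0.001 -0.001]
```

```bash
python3 -m handwheel '[-1,0,0,-0.015,0,0,0,-1,0,0,-0.01,0,0,0,0.6,0,0,0,0,0,0,0.6,0,0,0,0,0,0,0.6,0,0,0,0,0,0,0.6,0,0,0,0,0,0,0.6,0,0,0,0,0,0,0.6,0,0,-0.05,0,0,0,0.6,0,0,-0.1,0,0,0,0.6,0,0,-0.2,0,0,0,0.6,0,0,-0.2,0,0,0,0.6,0,0,-0.2,0,0,0,0.6,0,0,-0.2,0,0,0,0.6,0,0,-0.1,0,0,0,0.6,0,0,0,0,0,0,0.6,0,0,0,0,0,0]'; python3 -c "
from h import *
P=SO+32.5*SX+39*PY+40.5*SZ; WZ=(SX+SZ)/2**.5
R=yr((SX-SZ),-WZ); print(P.round(1),R.round(3).tolist())
plan(P+WZ*90,R)
q,d=grab('side')
im=cv2.resize(q[150:225,310:400],None,fx=8,fy=8,interpolation=2)[:,:,::-1].copy()
for C in(P,P+11*WZ,P-11*WZ,SO):
    u=project('side',C)[0]; cv2.circle(im,tuple(((u-[310,150]+.5)*8).astype(int)),3,(0,255,0),-1)
cv2.imwrite('pics/c5.png',im)"
```

```text
t: 12.95
position: [647.3, -196.5, 233.4]
tcp_rot: [[-0.088, 0.862, -0.5], [0.996, 0.075, -0.046], [-0.002, -0.502, -0.865]]
ft_force: [0.1, 0.1, 0.4]
grip_width: 68.5
finger_force: 0.0
[ 562.2 -242.9  146.3] [[-0.962, -0.087, 0.258], [-0.084, 0.996, 0.023], [-0.259, -0.0, -0.966]]
t 12.95 pos [ 647.3 -196.5  233.4] j [-0.3   0.74  0.82 -0.22  2.07 -0.44] w 68.5 ff 0.0 F [0.1 0.1 0.4] M [ 0.02 -0.17  0.02]
shift tool mm [-38.8 -96.8  56.4] frac total [-0.259 -0.646  0.376] min rows 3.0
turn deg [-35.34 -35.17 -84.89] frac [-0.785 -0.782 -1.886] min rows 14.0
shift after turn frac [ 0.722 -0.259 -0.192]
```

View pics/c5.png

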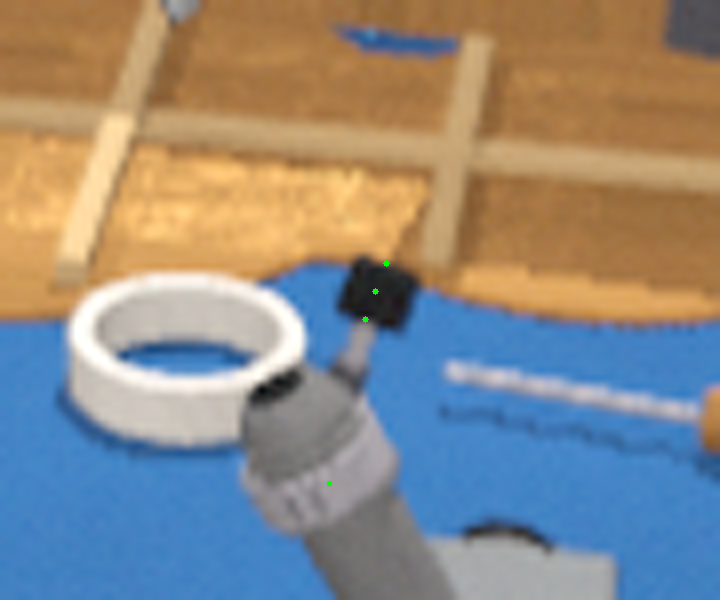

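```bash
python3 -m handwheel '[-0.4,0,0,0,-0.0523,-0.0521,-0.1257,-0.4,0,0,0,-0.0523,-0.0521,-0.1257,-0.4,0,0,0,-0.0523,-0.0521,-0.1257,-0.4,0,0,0,-0.0523,-0.0521,-0.1257,-0.4,0,0,0,-0.0523,-0.0521,-0.1257,-0.4,0,0,0,-0.0523,-0.0521,-0.1257,-0.4,0,0,0,-0.0523,-0.0521,-0.1257,-0.4,0,0,0,-0.0523,-0.0521,-0.1257,-0.4,0,0,0,-0.0523,-0.0521,-0.1257,-0.4,0,0,0,-0.0523,-0.0521,-0.1257,-0.4,0,0,0,-0.0523,-0.0521,-0.1257,-0.4,0,0,0,-0.0523,-0.0521,-0.1257,-0.4,0,0,0,-0.0523,-0.0521,-0.1257,-0.4,0,0,0,-0.0523,-0.0521,-0.1257,-0.4,0,0,0,-0.0523,-0.0521,-0.1257,-0.4,0,0,0,0,0,0,-0.4,0,0,0,0,0,0]'; python3 -c "
from h import *
P=SO+32.5*SX+39*PY+40.5*SZ; WZ=(SX+SZ)/2**.5
R=yr((SX-SZ),-WZ)
plan(P+WZ*40,R)"
```

```text
t: 14.42
position: [644.8, -196.9, 231.6]
tcp_rot: [[-0.964, -0.081, 0.253], [-0.078, 0.997, 0.022], [-0.254, 0.002, -0.967]]
ft_force: [0.4, -0.1, 0.4]
grip_width: 25.7
finger_force: 0.0
t 14.42 pos [ 644.8 -196.9  231.6] j [-0.47  0.3   1.49  0.15  1.13 -2.17] w 25.7 ff 0.0 F [ 0.4 -0.1  0.4] M [ 0.03  0.13 -0.02]
shift tool mm [105.  -39.3  20.6] frac total [ 0.7   -0.262  0.137] min rows 3.0
turn deg [ 0.02 -0.31 -0.37] frac [ 0.    -0.007 -0.008] min rows 1.0
shift after turn frac [ 0.703 -0.258  0.133]
```

```bash
python3 -m handwheel '[-0.4,0.1,-0.04,0,0,0,0,-0.4,0.15,-0.055,0.02,0,0,-0.008,-0.4,0.15,-0.055,0.03,0,0,0,-0.4,0.15,-0.055,0.03,0,0,0,-0.4,0.1,-0.04,0.03,0,0,0,-0.4,0.05,-0.015,0.025,0,0,0,-0.4,0,0,0,0,0,0,-0.4,0,0,0,0,0,0]'; python3 -c "
from h import *
P=SO+32.5*SX+39*PY+40.5*SZ; WZ=(SX+SZ)/2**.5
R=yr((SX-SZ),-WZ)
plan(P-WZ*14,R)
q,d=grab('side')
im=cv2.resize(q[140:215,310:400],None,fx=8,fy=8,interpolation=2)[:,:,::-1].copy()
cv2.imwrite('pics/c6.png',im)"
```

```text
t: 15.08
position: [555.0, -243.7, 186.4]
tcp_rot: [[-0.962, -0.091, 0.256], [-0.088, 0.996, 0.023], [-0.257, -0.001, -0.966]]
ft_force: [0.9, -1.4, -0.5]
grip_width: 25.4
finger_force: 0.0
t 15.08 pos [ 555.  -243.7  186.4] j [-0.63  0.24  1.7   0.2   1.01 -2.39] w 25.4 ff 0.0 F [ 0.9 -1.4 -0.5] M [0.   0.12 0.01]
shift tool mm [ 3.2  0.2 54.6] frac total [0.022 0.001 0.364] min rows 2.0
turn deg [ 0.02 -0.11  0.23] frac [ 0.    -0.002  0.005] min rows 1.0
shift after turn frac [0.022 0.001 0.364]
```

View pics/c6.png

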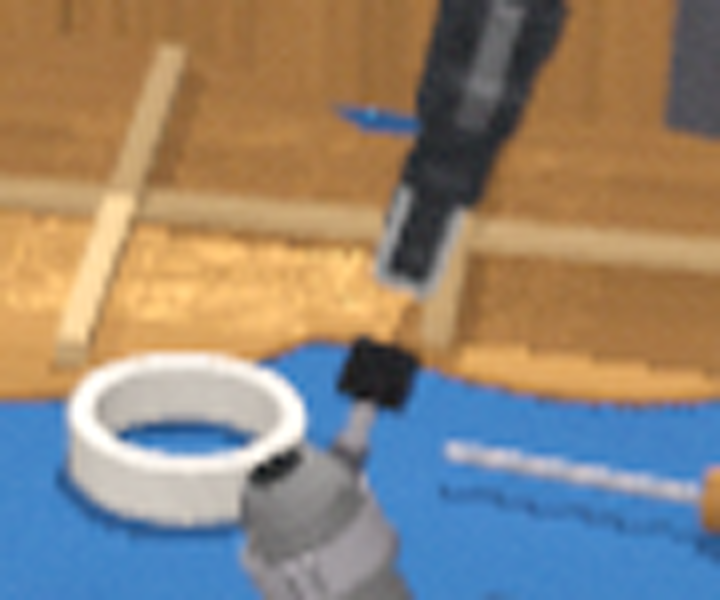

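The fingers (tips near (405,285)) are lined up above the wing (375,372) along the screw axis. Descend and grip.

```bash
python3 -m handwheel '[-0.4,0.02,0,0.06,0,0,0,-0.4,0,0,0.08,0,0,0,-0.4,0,0,0.08,0,0,0,-0.4,0,0,0.08,0,0,0,-0.4,0,0,0.06,0,0,0,-0.4,0,0,0,0,0,0,-0.4,0,0,0,0,0,0]';  python3 -m handwheel '[-1,0,0,0,0,0,0,-1,0,0,0,0,0,0,-1,0,0,0,0,0,0,-1,0,0,0,0,0,0,-1,0,0,0,0,0,0]'; python3 -c "
from h import *
P=SO+32.5*SX+39*PY+40.5*SZ; WZ=(SX+SZ)/2**.5
R=yr((SX-SZ),-WZ)
plan(P-WZ*14,R)"
```

```text
t: 15.72
position: [565.6, -242.7, 133.1]
tcp_rot: [[-0.962, -0.093, 0.255], [-0.09, 0.996, 0.023], [-0.256, -0.001, -0.967]]
ft_force: [-0.1, 0.1, -0.1]
grip_width: 25.8
finger_force: 0.0
t: 16.13
position: [566.1, -243.5, 134.6]
tcp_rot: [[-0.962, -0.092, 0.258], [-0.089, 0.996, 0.021], [-0.259, -0.002, -0.966]]
ft_force: [1.4, -0.1, 2.1]
grip_width: 7.5
finger_force: 60.3
t 16.13 pos [ 566.1 -243.5  134.6] j [-0.62  0.3   1.76  0.22  0.89 -2.4 ] w 7.5 ff 60.3 F [ 1.4 -0.1  2.1] M [ 0.14 -0.2   0.01]
shift tool mm [0.6 0.9 1.7] frac total [0.004 0.006 0.011] min rows 1.0
turn deg [-0.07  0.    0.29] frac [-0.001  0.     0.006] min rows 1.0
shift after turn frac [0.004 0.006 0.011]
```

```bash
python3 -m handwheel '[-1,0,0,0,0,0,0.1,-1,0,0,0,0,0,0.1,-1,0,0,0,0,0,0.1,-1,0,0,0,0,0,0.1,-1,0,0,0,0,0,0.1,-1,0,0,0,0,0,0.1,-1,0,0,0,0,0,0.1,-1,0,0,0,0,0,0.1,-1,0,0,0,0,0,0,-1,0,0,0,0,0,0]';  python3 -c "
from h import *
P=SO+32.5*SX+39*PY+40.5*SZ; WZ=(SX+SZ)/2**.5
R=yr((SX-SZ),-WZ)
plan(P-WZ*14,R)"; python3 -m handwheel '[-1,0,0,0,0,0,0.1,-1,0,0,0,0,0,0.1,-1,0,0,0,0,0,0.1,-1,0,0,0,0,0,0.1,-1,0,0,0,0,0,0.1,-1,0,0,0,0,0,0.1,-1,0,0,0,0,0,0.1,-1,0,0,0,0,0,0.1,-1,0,0,0,0,0,0,-1,0,0,0,0,0,0]';  python3 -c "
from h import *
P=SO+32.5*SX+39*PY+40.5*SZ; WZ=(SX+SZ)/2**.5
R=yr((SX-SZ),-WZ)
plan(P-WZ*14,R);s=bot.get_state();print('moment about tool z',np.array(s['tcp_rot'])[:,2]@np.array(s['moment']))"
```

```text
t: 16.97
position: [565.4, -243.4, 134.0]
tcp_rot: [[-0.833, 0.489, 0.257], [0.511, 0.859, 0.022], [-0.21, 0.149, -0.966]]
ft_force: [-0.3, 0.1, 1.6]
grip_width: 7.8
finger_force: 60.4
t 16.97 pos [ 565.4 -243.4  134. ] j [-0.62  0.3   1.76  0.22  0.89 -1.78] w 7.8 ff 60.4 F [-0.3  0.1  1.6] M [ 0.03  0.1  -0.  ]
shift tool mm [0.3 0.7 1.3] frac total [0.002 0.005 0.009] min rows 1.0
turn deg [ -0.07  -0.06 -35.58] frac [-0.002 -0.001 -0.791] min rows 6.0
shift after turn frac [-0.001  0.005  0.009]
t: 17.8
position: [565.5, -243.2, 133.9]
tcp_rot: [[-0.388, 0.885, 0.256], [0.918, 0.396, 0.022], [-0.082, 0.244, -0.966]]
ft_force: [-0.3, 1.1, 2.9]
grip_width: 7.7
finger_force: 60.5
t 17.8 pos [ 565.5 -243.2  133.9] j [-0.62  0.3   1.76  0.22  0.89 -1.15] w 7.7 ff 60.5 F [-0.3  1.1  2.9] M [0.11 0.08 0.01]
shift tool mm [0.5 0.3 1.2] frac total [0.003 0.002 0.008] min rows 1.0
turn deg [-7.000e-02 -6.000e-02 -7.153e+01] frac [-2.00e-03 -1.00e-03 -1.59e+00] min rows 11.0
shift after turn frac [-0.001  0.004  0.008]
moment about tool z 0.02118924996618651
```

```bash
cat > m.py <<'E'
from h import *
P=SO+32.5*SX+39*PY+40.5*SZ; WZ=(SX+SZ)/2**.5
plan(P-WZ*14,yr((SX-SZ),-WZ));s=bot.get_state();print('Mz',np.array(s['tcp_rot'])[:,2]@np.array(s['moment']))
E
python3 -m handwheel '[-1,0,0,0,0,0,0.08,-1,0,0,0,0,0,0.08,-1,0,0,0,0,0,0.08,-1,0,0,0,0,0,0.08,-1,0,0,0,0,0,0.08,-1,0,0,0,0,0,0.08,-1,0,0,0,0,0,0.08,-1,0,0,0,0,0,0,-1,0,0,0,0,0,0]';  python3 m.py; python3 -m handwheel '[-1,0,0,0,0,0,0.08,-1,0,0,0,0,0,0.08,-1,0,0,0,0,0,0.08,-1,0,0,0,0,0,0,-1,0,0,0,0,0,0]';  python3 m.py
```

```text
t: 18.55
position: [565.5, -242.8, 133.8]
tcp_rot: [[0.026, 0.966, 0.256], [0.999, -0.033, 0.023], [0.031, 0.256, -0.966]]
ft_force: [-0.1, 0.7, 3.5]
grip_width: 7.6
finger_force: 60.6
t 18.55 pos [ 565.5 -242.8  133.8] j [-0.62  0.3   1.76  0.22  0.89 -0.71] w 7.6 ff 60.6 F [-0.1  0.7  3.5] M [0.3  0.05 0.04]
shift tool mm [0.2 0.  1.1] frac total [0.001 0.    0.007] min rows 1.0
turn deg [-5.000e-02 -8.000e-02 -9.674e+01] frac [-1.00e-03 -2.00e-03 -2.15e+00] min rows 14.0
shift after turn frac [-0.     0.001  0.007]
Mz 0.03955075401341129
t: 18.97
position: [565.5, -242.8, 133.8]
tcp_rot: [[0.207, 0.944, 0.256], [0.975, -0.22, 0.023], [0.078, 0.245, -0.966]]
ft_force: [-0.5, 1.6, 3.5]
grip_width: 7.4
finger_force: 60.7
t 18.97 pos [ 565.5 -242.8  133.8] j [-0.62  0.3   1.76  0.22  0.89 -0.52] w 7.4 ff 60.7 F [-0.5  1.6  3.5] M [0.44 0.06 0.11]
shift tool mm [0.2 0.  1.1] frac total [0.001 0.    0.007] min rows 1.0
turn deg [-7.0000e-02 -8.0000e-02 -1.0753e+02] frac [-2.00e-03 -2.00e-03 -2.39e+00] min rows 16.0
shift after turn frac [-0.001  0.001  0.007]
Mz 0.008935785304757865
```

```bash
python3 -m handwheel '[-1,0,0,0,0,0,0.06,-1,0,0,0,0,0,0.06,-1,0,0,0,0,0,0.06,-1,0,0,0,0,0,0.06,-1,0,0,0,0,0,0,-1,0,0,0,0,0,0,-1,0,0,0,0,0,0]';  python3 m.py
```

```text
t: 19.55
position: [565.5, -242.9, 133.8]
tcp_rot: [[0.381, 0.888, 0.256], [0.916, -0.4, 0.023], [0.123, 0.226, -0.966]]
ft_force: [-0.7, 3.3, 5.5]
grip_width: 7.9
finger_force: 60.8
t 19.55 pos [ 565.5 -242.9  133.8] j [-0.62  0.3   1.76  0.22  0.89 -0.33] w 7.9 ff 60.8 F [-0.7  3.3  5.5] M [ 0.65 -0.06  0.19]
shift tool mm [0.3 0.  1.1] frac total [0.002 0.    0.007] min rows 1.0
turn deg [-8.0000e-02 -8.0000e-02 -1.1839e+02] frac [-2.000e-03 -2.000e-03 -2.631e+00] min rows 17.0
shift after turn frac [-0.001  0.001  0.007]
Mz -0.015436084093197286
```

```bash
python3 -m handwheel '[-0.5,0,0,0,0,0,0,-0.5,0,0,0,0,0,0,-0.5,0,0,0,0,0,0,-0.5,0,0,-0.04,0,0,0,-0.5,0,0,-0.1,0,0,0,-0.5,0,0,-0.15,0,0,0,-0.5,0,0,-0.2,0,0,0,-0.5,0,0,-0.2,0,0,0,-0.5,0,0,-0.1,0,0,0,-0.5,0,0,0,0,0,0,-0.5,0,0,0,0,0,0]'; python3 -c "
from h import *
q,d=grab('side')
im=cv2.resize(q[150:225,310:400],None,fx=8,fy=8,interpolation=2)[:,:,::-1].copy()
P=SO+32.5*SX+39*PY+40.5*SZ
for C in(P,SO):
    u=project('side',C)[0]; cv2.circle(im,tuple(((u-[310,150]+.5)*8).astype(int)),3,(0,255,0),-1)
cv2.imwrite('pics/c7.png',im);plan()"
```

```text
t: 20.47
position: [535.1, -246.3, 249.1]
tcp_rot: [[0.383, 0.887, 0.258], [0.916, -0.401, 0.021], [0.122, 0.228, -0.966]]
ft_force: [-0.8, -0.0, 0.2]
grip_width: 21.5
finger_force: 0.0
t 20.52 pos [ 534.6 -245.7  247.6] j [-0.66  0.17  1.63  0.19  1.15 -0.31] w 21.4 ff 0.0 F [-0.2 -0.3 -0.1] M [-0.04  0.09  0.06]
```

View pics/c7.png

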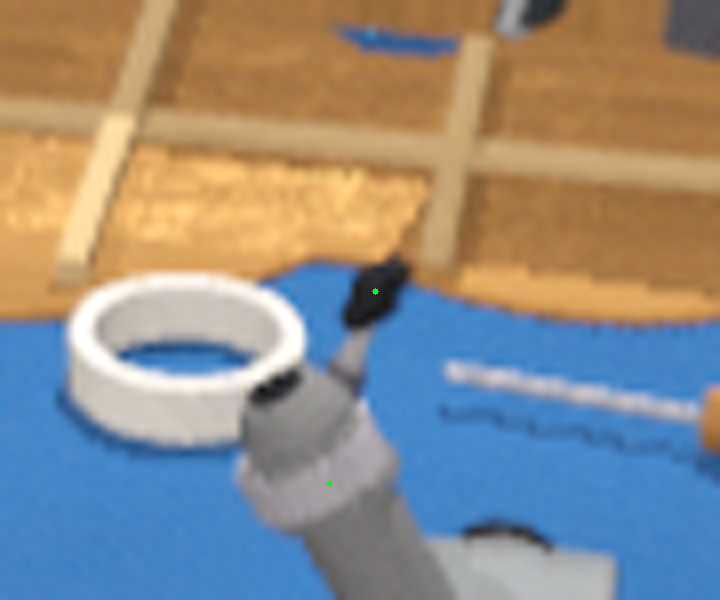

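The wing (375,292) now stands edge-on and the band sits on the flange. Its left edge near (240,465) looks slightly higher than before, so I'll compare the two pictures numerically, and check the bystanders.

```bash
python3 -c "
from h import *
M={}
for f in('c5','c7'):
    im=cv2.imread(f'pics/{f}.png').astype(int)
    B,G,Rr=im[...,0],im[...,1],im[...,2]
    m=(B-G>2)&(Rr-G>-2)&(Rr>110)&(Rr<215)&(B<225);m[:395]=0;m[540:]=0;m[:,:225]=0;m[:,410:]=0
    m=cv2.morphologyEx(m.astype(np.uint8),cv2.MORPH_OPEN,np.ones((7,7)))
    n,l,s,c=cv2.connectedComponentsWithStats(m);k=1+np.argmax(s[1:,4]);y,x=np.where(l==k);M[f]=l==k
    print(f,s[k],c[k].round(1),'angle',np.degrees(np.arctan2(*np.linalg.eigh(np.cov(x,y))[1][::-1,1])).round(1))
    for X in range(250,400,20):
        yy=y[x==X]; print(X,(yy.min(),yy.max()) if len(yy) else None,end=' ')
    print()
a=cv2.imread('pics/top0.png').astype(int);p,_=grab('top');b=p[:,:,::-1].astype(int)
dd=abs(a-b).max(2)>60
for n,(x,y) in dict(jar=(322,165),small=(321,227),cork=(322,269),cc=(147,205),brace=(143,305),tape=(503,187),chisel=(510,275)).items(): print(n,dd[y-25:y+25,x-25:x+25].sum(),end='; ')
"
```

```text
c5 [ 253  410  143  117 6391] [334.6 480.3] angle 149.7
250 None 270 (np.int64(487), np.int64(503)) 290 (np.int64(481), np.int64(516)) 310 (np.int64(478), np.int64(524)) 330 (np.int64(465), np.int64(511)) 350 (np.int64(442), np.int64(511)) 370 (np.int64(412), np.int64(493)) 390 (np.int64(453), np.int64(477)) 
c7 [ 248  418  135  105 6295] [324.5 479.1] angle 150.7
250 (np.int64(474), np.int64(486)) 270 (np.int64(480), np.int64(522)) 290 (np.int64(474), np.int64(519)) 310 (np.int64(467), np.int64(522)) 330 (np.int64(453), np.int64(513)) 350 (np.int64(438), np.int64(498)) 370 (np.int64(420), np.int64(483)) 390 None 
jar 0; small 301; cork 1551; cc 0; brace 0; tape 0; chisel 2100;
```

```bash
python3 -c "
from workcell import order;print(order.sign_off())"
```

```text
the job is handed in; nothing more can be done
None
```

I slid the clamp home against the flange with the screw slack, turned its wing about 2.07 rad clockwise until the band was snug, let go and signed off. Before-and-after pictures put the band within about 2 mm and 1 degree of where it first seated. The shoe forces could not be read, and the after-check could not confirm the small clamp, sanding block and chisel by image (most likely the arm or its shadow), though the arm never went near them.

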